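# Seal-channel depth check with a sprung pin gauge

## Robot

A 7-joint arm with a two-finger parallel gripper is mounted at the origin on the work surface. World frame = base frame: x ahead of the robot, y to its left, z up, the work surface at z = 0. Lengths are in m, angles in rad, forces in N, time in s.
With the tool pointing down it reaches from about 0.4 to 0.85 m from the base axis. Payload 4.5 kg.
Tool frame: the origin (TCP) lies at the centre of the arm's flange, where the gripper is bolted on; the fingertips stand r.tcp_to_tips ahead of it and the grasp point (between the pads) lies 147 mm ahead of it (r.tcp_to_tips is the distance from the TCP to the fingertips, in m); x points along the fingers, y is the direction in which the jaws open and shut, and the axes are right-handed (so a half turn about x gives the same grasp; the last joint's range is limited). The gripper opens to 88 mm and grips with 3 to 60 N. Pads are 18 mm wide; open, the fingers measure 123 mm over their backs; the gripper's body (75 mm by 187 mm) begins 45 mm behind the grasp point.
Start: joints at [1.339, 0.689, -0.195, 1.565, 0.157, 0.902, -0.215], TCP at [0.164, -0.603, 0.405] pointing down, gripper open.
Joint ranges: [-3.01, 3.01], [-0.46, 2.08], [-1.47, 1.51], [0.13, 2.56], [-1, 4.14], [0.04, 2.09], [-2.66, 2.66]. Speed limits (rad/s): [2.57, 2.57, 3.14, 3.14, 3.14, 3.14, 3.14].

## Interface

Orientations are given as a unit quaternion [x, y, z, w].
In Python, from plant import r, eyes gives the robot as it stands.
- The arm moves only by the tool carry_out, never from a script. Its argument "targets" is text: rows parted by semicolons, each of 5 numbers parted by spaces: the opening, from 0 (shut) to 1 (fully open), then the shift along the tool's x, y, z in mm, then the turn about the tool's x in rad. A call has 1 to 20 rows; each row shifts and turns the commanded pose from where the row before left it, along the tool's axes as they then stand; what a row does not reach is not made up. A row lasts 1/12 s, in which the tool goes at most 41.7 mm and 7.16 degrees, less where a joint would pass 70% of its speed; a pose out of reach is approached as far as the arm can. A call is refused whole if a number of a shift passes 41.7 or a number of a turn 0.125, either way. A call with a gripper value outside its range is refused whole. The fingers move at their own pace and stop on an object; "force" is the grip in N (left out, the last holds). Time passes only in rows, so rows that do not move let the fingers close. It gives the time, the measured TCP pose, the force and the opening at its end, in the units of the state.
- r.get_state(): the state, without advancing time (a new reading comes with each control period).
- eyes.snapshot(name): name is "scene" or "side" or "wrist"; returns (picture, depth): 480x640x3 uint8, blue, green, red; 480x640 float32, m along the optical axis (not along the pixel's ray), 0 where there is no reading.
- eyes.camera_params(name): a dict with "intrinsics" (3x3 intrinsics, pixels), "rvec" (rotation vector, rad) and "tvec" (3), from world to camera coordinates, as OpenCV has them; the wrist camera has in their place "T_tool_cam" (4x4, takes a point from camera to tool coordinates, whose origin is the TCP and whose axes are the tool frame's). Camera axes: x right, y down, z forward; pixel columns grow to the right and rows downward; lengths in m; the calibration is good to about 2 mm. A picture is of the moment at which its call begins: read the wrist's pose just before it. camera_params takes no time and is no camera call.
- r.finish_job(): hands the job in, once; it reports no verdict.
The state is a dict: "clock": time; "q": joint angles; "qd": joint speeds; "joint_torque": joint torques, N m; "tool_pos": TCP position; "eef_rot": TCP orientation; "contact_force": force on the tool from outside, world axes, zero at the start; "moment": the same for the moment, N m; "opening": opening from 0.0 (shut) to 1.0 (fully open).
Only numpy, scipy, OpenCV 4.12 (cv2) and the standard library are available. Lean on these libraries where they do the work, as an engineer would, in place of code of your own. Each camera call takes 0.05 s, during which the arm holds its last target.

## Task

Take the sprung depth gauge from its stand, set its foot square across the channel of the clamped bar with the pin in the channel, press gently (never more than 30 N on the bar) until the foot sits flat, and hold it flat for a second to read the depth. Then put the gauge back in its stand, pin down the hole and foot flat. Slide the recorder's grip to the channel depth you read, right to 1 mm of depth, let go of everything, and leave the other things on the bench where they are.

Things in the scene. Friction and masses are not known exactly. Their poses are not given: they have to be found in the camera images.
- clamp: Pair of low dark end clamps fixed to the bench, each 22 by 50 by 22 mm high (bolt heads to 26 mm), and between them the bar they hold, which cannot move: a metal block 150 (x) by 100 (y) mm with a flat level top. Bars differ in thickness: the top is anywhere from 30 to 38 mm above the bench. Origin: on the bench, under the bar's middle; z up.
- channel (a point): Point on the bench right under the middle of the bar's channel (same place and axes as the clamp's origin). The channel is straight, 8.5 mm wide with square walls, runs along y through the bar's middle from side to side and is open at both ends. Its flat bottom is 6 to 18 mm below the bar's top, different each time, the same all along.
- gauge_handle (a point): Centre of the gauge's handle, 30 mm above the underside of the foot; the place to grip. The gauge is loose, about 0.25 kg: a steel foot 76 (x) by 24 (y) by 10 mm high, with a black upright handle block on its middle, 30 (x) by 22 (y) by 36 mm high (10 to 46 mm above the foot's underside). Grip it across the 22 mm, along its y. Axes are the gauge's: x along the foot, z up.
- gauge_foot (a point): Centre of the underside of the gauge's foot, same axes. A 4.5 mm thick round pin with a small tapered tip sticks 22 mm straight down from this point when free; a spring inside holds it out (about 4.5 N to start it moving, 7.8 N fully pushed in), more than the gauge's weight, so the foot only sits flat when pushed down; a push of 10 to 15 N holds it flat.
- pin (a joint): The gauge's reading: how far the pin is pushed up into the gauge, m: 0 fully out, 0.022 flush with the foot. A small brass cap on top of the handle rises by the same amount. With the foot flat on the bar and the pin in the channel, channel depth = 0.022 minus this value; a pin on the bar's top face reads 0.022.
- stand_hole (a point): Mouth of the hole in the gauge's stand, at the centre of the stand's top face, 40 mm above the bench. The stand is a fixed grey block 90 (x) by 50 (y) by 40 mm; the round hole is 14 mm wide and 34 mm deep. Axes are the stand's: x along its length, z up. The gauge begins here: foot flat on the stand, along it to within 0.15 rad, pin down the hole.
- depth_grip (a joint): Setting of the recorder, m: distance of the grip from the zero end of its track, 0 to 0.12, growing along the recorder's +y. 5 mm of travel stands for 1 mm of depth, so depth = value / 5. Black marks on a white strip every 10 mm of travel (2 mm of depth), a longer mark at 0, 50 and 100 mm. The grip starts within 20 mm of zero, needs about 1.5 N to slide and stays where it is left.
- grip_top (a point): Centre of the top of the recorder's grip, about 54.5 mm above the bench. The grip is an upright black block 28 (x) by 20 (y) by 40 mm high on a flat fixed track plate 60 (x) by 170 (y) by 14 mm high. Axes are the recorder's: y is the direction of growing depth.
- ferrule: Bystander: steel ring 60 mm across, 22 mm high; origin at the centre of its underside.
- spanner: Bystander: flat spanner 180 mm long, 8 mm thick, lying along its x axis; origin under its middle.
- tin: Bystander: metal tin 60 mm across, 60 mm high; origin at the centre of its underside.
There are look-alikes about, which are no part of the job. Leave any pink or red look-alike of the part that bears gauge_handle alone.

How it is judged:
By the outcome, as a careful person would: the job done as asked, in the order asked, and still so for the second after the job is handed in, with the robot touching nothing.
It also fails if it takes over 72 s, if anything falls off the work surface, if the arm or the gripper's body presses on something with over 40 N, if the wrist force passes 120 N, or if a joint passes its speed limit or range.

## Working session

There is one attempt and no reset: what is moved stays moved. The work goes in short steps, Python scripts to look and compute and a tool call to move; the robot and the scene stay as the last step left them, time stands still between calls to the robot, and variables do not carry over. Pictures are saved under pics/ and viewed, and the job is handed in when it is done.

Besides the shell and the picture viewer there is one more tool, called after "Emit:" as a command line: name --argument value ..., lists and objects as JSON in quotes. carry_out: Moves the arm, as the interface text tells. Its arguments: {"type":"object","properties":{"targets":{"type":"string"},"force":{"type":"number"}},"required":["targets"]}

```bash
mkdir -p pics; ls
python3 - <<'E'
from plant import r,eyes
import cv2,numpy as np
print(r.get_state(), r.tcp_to_tips)
for n in ("scene","side","wrist"):
    p,d=eyes.snapshot(n); cv2.imwrite(f"pics/{n}0.png",p); np.save(f"pics/{n}0.npy",d)
    c=eyes.camera_params(n); print(n,{k:np.round(v,4).tolist() for k,v in c.items()})
    if 'rvec' in c:
        R=cv2.Rodrigues(np.array(c['rvec'],float))[0]; print('cam pos',-R.T@np.array(c['tvec']).ravel())
E
```

```text
pics
{'clock': 0.0, 'q': array([ 1.33879174,  0.68999672, -0.1944844 ,  1.5662991 ,  0.15731157,
        0.90248624, -0.21512102]), 'qd': array([-0.00018974,  0.00048047, -0.00060756, -0.0009009 , -0.00041741,
       -0.00088657,  0.00049503]), 'joint_torque': array([-1.43264624e-04, -5.27556252e+01, -1.26681212e+00, -1.53427380e+01,
       -5.25506702e-02,  6.72349430e-03,  1.72995879e-04]), 'tool_pos': array([ 0.16405727, -0.60276336,  0.40391303]), 'eef_rot': array([-0.70073118, -0.0943354 ,  0.70100659, -0.09309353]), 'contact_force': array([-0.21513387, -0.56916233,  0.50866352]), 'moment': array([-0.02619896, -0.00452204,  0.01369003]), 'opening': 1.0025908913337578} 0.166
scene {'intrinsics': [[542.9363, 0.0, 321.7927], [0.0, 542.9363, 245.1087], [0.0, 0.0, 1.0]], 'rvec': [1.8217, 1.6345, -0.7043], 'tvec': [-0.0223, -0.3769, 1.6451]}
cam pos [ 1.44689371 -0.13177414  0.85912073]
side {'intrinsics': [[468.7596, 0.0, 313.6655], [0.0, 468.7596, 236.4975], [0.0, 0.0, 1.0]], 'rvec': [0.8335, -2.4416, 1.2434], 'tvec': [0.4492, 0.3129, 0.74]}
cam pos [0.11607634 0.60519736 0.683793  ]
wrist {'intrinsics': [[366.9891, 0.0, 315.9261], [0.0, 366.9891, 244.3765], [0.0, 0.0, 1.0]], 'T_tool_cam': [[0.0005, -0.2812, 0.9596, 0.0211], [1.0, -0.0006, -0.0007, -0.0003], [0.0007, 0.9596, 0.2812, -0.073], [0.0, 0.0, 0.0, 1.0]]}
```

View pics/scene0.png

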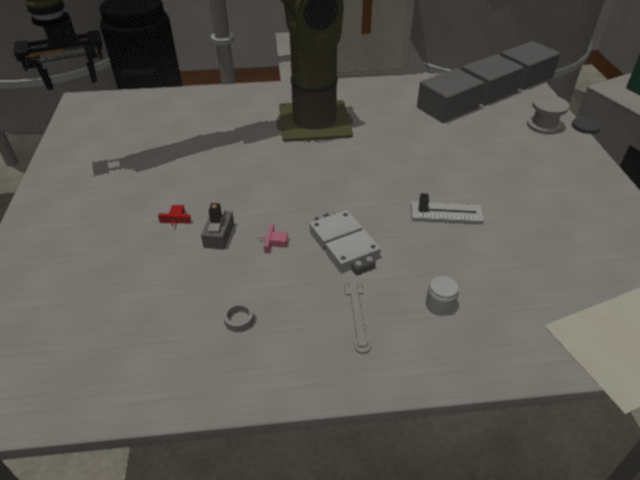

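View pics/side0.png

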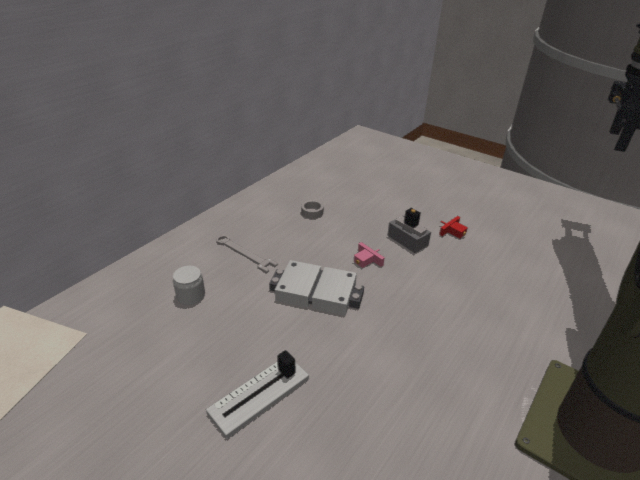

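View pics/wrist0.png

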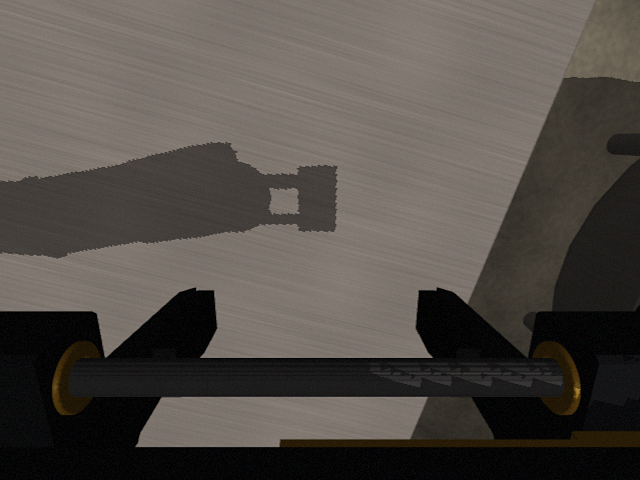

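The scene picture shows these candidates for the gauge:
- Black handle on a steel foot on the grey stand, at (216,215).
- Red look-alike lying at (175,215).
- Pink look-alike lying at (275,238).

The description fits the first. The bar is at (345,240) and the recorder at (447,210), with its grip at (424,202). I'll check with close crops.

```bash
cat > h.py <<'E'
import cv2,numpy as np
from scipy.spatial.transform import Rotation as Ro
from plant import r,eyes
def pose(st=None):
    st=st or r.get_state(); T=np.eye(4); T[:3,:3]=Ro.from_quat(st['eef_rot']).as_matrix(); T[:3,3]=st['tool_pos']; return T
def cam(n,Ttool=None):
    c=eyes.camera_params(n); K=np.array(c['intrinsics'],float)
    if 'rvec' in c:
        R=cv2.Rodrigues(np.array(c['rvec'],float))[0]; T=np.eye(4); T[:3,:3]=R.T; T[:3,3]=-R.T@np.array(c['tvec'],float).ravel()
    else: T=(pose() if Ttool is None else Ttool)@np.array(c['T_tool_cam'],float)
    return K,T
def onplane(uv,K,T,z):
    uv=np.atleast_2d(uv).astype(float); d=np.c_[(uv-K[:2,2])/np.diag(K)[:2],np.ones(len(uv))]@T[:3,:3].T
    s=(z-T[2,3])/d[:,2]; return T[:3,3]+d*s[:,None]
def cloud(d,K,T):
    v,u=np.mgrid[:480,:640]; P=np.stack([(u-K[0,2])/K[0,0]*d,(v-K[1,2])/K[1,1]*d,d],-1)
    return P@T[:3,:3].T+T[:3,3]
def proj(P,K,T):
    P=np.atleast_2d(P); q=(P-T[:3,3])@T[:3,:3]; q=q@K.T; return q[:,:2]/q[:,2:]
E
python3 - <<'E'
from h import *
out=[]
for n,b in (("scene",(140,180,500,280)),("side",(200,190,480,440))):
    p=cv2.imread(f"pics/{n}0.png"); d=np.load(f"pics/{n}0.npy"); K,T=cam(n); W=cloud(d,K,T)
    x0,y0,x1,y1=b; c=cv2.resize(p[y0:y1,x0:x1],None,fx=2.2,fy=2.2,interpolation=3); cv2.imwrite(f"pics/{n}0c.png",c)
    bench=W[300:310,300:310].reshape(-1,3); print(n,'sample',bench.mean(0))
    for nm,uv in dict(scene=dict(handle=(215,208),stand=(215,240),bar1=(330,228),bar2=(360,245),grip=(424,197),rec=(475,218),tin=(443,284)),side=dict(handle=(413,213),bar1=(300,275),bar2=(335,285),grip=(285,356),rec=(230,420),tin=(187,275)))[n].items(): print(nm,np.round(W[uv[1],uv[0]],4))
E
```

```text
scene sample [ 7.19165055e-01 -9.09266635e-02 -5.50041040e-04]
handle [ 0.49   -0.2701  0.0849]
stand [ 0.5323 -0.2765  0.0271]
bar1 [ 0.5263 -0.0153  0.0325]
bar2 [0.5867 0.0446 0.0296]
grip [0.4648 0.2166 0.054 ]
rec [0.5084 0.335  0.0144]
tin [0.7452 0.1853 0.0573]
side sample [0.54020156 0.06315169 0.00607706]
handle [ 0.4791 -0.2688  0.083 ]
bar1 [0.5871 0.019  0.0301]
bar2 [ 0.5109 -0.0015  0.0298]
grip [0.4616 0.2165 0.0519]
rec [0.4698 0.3422 0.0126]
tin [0.746  0.1849 0.058 ]
```

View pics/scene0c.png

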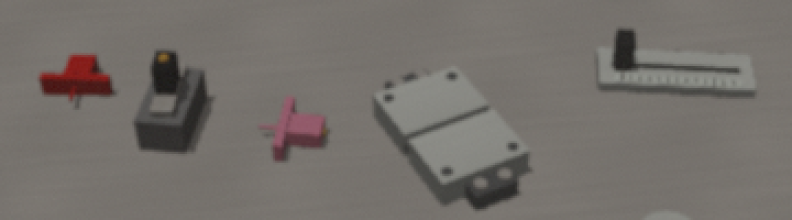

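View pics/side0c.png

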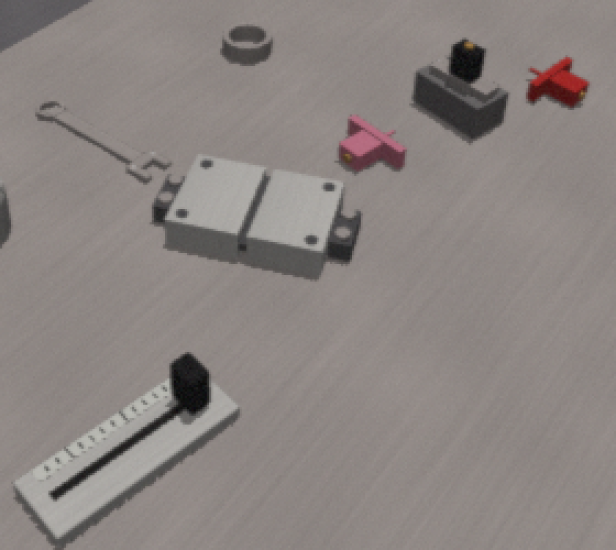

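The crops confirm it: black handle with a brass cap on a steel foot across the grey stand (scene (216,212)). The red and pink ones lie on the bench and stay untouched. The channel runs across the bar's middle. Next I'll get coarse poses of all the parts.

```bash
cat >> h.py <<'E'
def yaw_of(T): # world yaw of tool y axis
    return np.arctan2(T[1,1],T[0,1])
def plan(xyz,yaw,half=True):
    """rows wanted: turn about tool x first, then shift in turned tool axes"""
    T=pose(); y0=yaw_of(T); d=yaw-y0
    d=(d+np.pi/2)%np.pi-np.pi/2 if half else (d+np.pi)%(2*np.pi)-np.pi
    turn=-d if T[2,0]<0 else d   # tool x points down: + turn about x lowers world yaw
    Rn=T[:3,:3]@Ro.from_euler('x',turn).as_matrix()
    s0=T[:3,:3].T@(np.array(xyz)-T[:3,3])*1000
    s=Rn.T@(np.array(xyz)-T[:3,3])*1000
    print('turn %.4f'%turn,'shift before turn',np.round(s0,1),' after turn',np.round(s,1),'q7',r.get_state()['q'][6])
E
python3 - <<'E'
from h import *
T=pose(); print(np.round(T,3), yaw_of(T))
for n in("scene","side"):
    p=cv2.imread(f"pics/{n}0.png"); d=np.load(f"pics/{n}0.npy"); K,Tc=cam(n); W=cloud(d,K,Tc)
    for nm,(cx,cy,rad,z0,z1) in dict(bar=(.55,.015,.12,.024,.045),stand=(.49,-.27,.07,.02,.044),handle=(.485,-.27,.06,.055,.1),rec=(.48,.27,.13,.008,.02),grip=(.465,.2165,.05,.03,.07)).items():
        m=(np.hypot(W[...,0]-cx,W[...,1]-cy)<rad)&(W[...,2]>z0)&(W[...,2]<z1)
        P=W[m]; rect=cv2.minAreaRect(P[:,:2].astype(np.float32)*1000)
        print(n,nm,len(P),np.round(np.median(P[:,2]),4),np.round(P[:,:2].mean(0),4),[np.round(a,1) for a in rect])
plan([.49,-.27,.40],0)
E
```

```text
[[-0.     0.263 -0.965  0.164]
 [ 0.001 -0.965 -0.263 -0.603]
 [-1.    -0.001  0.     0.404]
 [ 0.     0.     0.     1.   ]] -1.3049552604844672
scene bar 2180 0.0304 [0.5592 0.0126] [array([554.7,  12.4]), array([190.5, 103. ]), np.float64(22.2)]
scene stand 520 0.038 [ 0.5066 -0.2708] [array([ 488.3, -273.8]), array([54. , 96.9]), np.float64(76.0)]
scene handle 211 0.079 [ 0.4942 -0.2724] [array([ 489.3, -273.1]), array([23.1, 34.6]), np.float64(79.7)]
scene rec 1135 0.0131 [0.479  0.2776] [array([473.4, 274.4]), array([169.7,  68.5]), np.float64(80.0)]
scene grip 128 0.0498 [0.4688 0.2152] [array([466.5, 216.2]), array([20.7, 29.1]), np.float64(77.6)]
side bar 2460 0.0302 [0.5458 0.0162] [array([549.4,  12.7]), array([186.8, 104.7]), np.float64(21.6)]
side stand 481 0.0365 [ 0.4768 -0.2559] [array([ 484. , -272.2]), array([54.9, 92.7]), np.float64(76.2)]
side handle 219 0.0757 [ 0.4801 -0.2671] [array([ 482.4, -270.8]), array([26.3, 31.9]), np.float64(83.5)]
side rec 3019 0.0134 [0.4691 0.2888] [array([470.2, 275.8]), array([170. ,  62.3]), np.float64(78.6)]
side grip 302 0.0514 [0.456  0.2217] [array([458.6, 218.6]), array([20.6, 29.6]), np.float64(79.3)]
turn -1.3050 shift before turn [   4.4 -235.5 -401.9]  after turn [   4.4  325.9 -332.8] q7 -0.2151126302596422
```

Run:
```python
from h import *
plan([.485,-.271,.37],np.radians(-100))
```

```text
turn 0.4404 shift before turn [  34.4 -235.8 -396.8]  after turn [  34.4 -382.5 -258.4] q7 -0.2151126302596422
```

Emit:
carry_out --targets "1 0 0 0 0.11;1 0 0 0 0.11;1 0 0 0 0.11;1 0 0 0 0.11;1 2 -20 -13 0;1 3 -31 -21 0;1 3 -31 -21 0;1 3 -31 -21 0;1 3 -31 -21 0;1 3 -31 -21 0;1 3 -31 -21 0;1 3 -31 -21 0;1 3 -31 -21 0;1 3 -31 -21 0;1 3 -31 -21 0;1 2 -31 -21 0;1 0 -22 -14 0;1 0 0 0 0"

```text
clock: 1.65
tool_pos: [0.4894, -0.2643, 0.3703]
eef_rot: [0.706, -0.056, -0.704, -0.059]
contact_force: [0.9, 0.2, 0.2]
opening: 0.998
```

Run:
```python
from h import *
T=pose(); p,d=eyes.snapshot("wrist"); cv2.imwrite("pics/w1.png",p); np.savez("pics/w1.npz",d=d,T=T)
print(r.get_state()); plan([.485,-.271,.37],np.radians(-100))
```

```text
{'clock': 1.7, 'q': array([ 4.21139436e-01,  6.40735355e-01, -2.93149783e-03,  1.82081758e+00,
       -7.25114692e-04,  6.79812114e-01, -1.31850708e+00]), 'qd': array([ 0.06368227, -0.0092101 ,  0.06768692,  0.02835144,  0.02060872,
        0.00641188,  0.0146526 ]), 'joint_torque': array([ -2.07532592, -47.44279861,   0.09126858, -12.89114356,
        -0.20840541,  -0.13403408,  -0.13233831]), 'tool_pos': array([ 0.48705171, -0.26716829,  0.37035062]), 'eef_rot': array([ 0.70497442, -0.05828687, -0.70430723, -0.05970794]), 'contact_force': array([-0.3658056 , -0.80199084,  0.23889943]), 'moment': array([ 0.03517313,  0.0089802 , -0.03470002]), 'opening': 0.9989519863016851}
turn 0.0075 shift before turn [0.3 4.1 1.4]  after turn [0.3 4.1 1.4] q7 -1.318507077018964
```

View pics/w1.png

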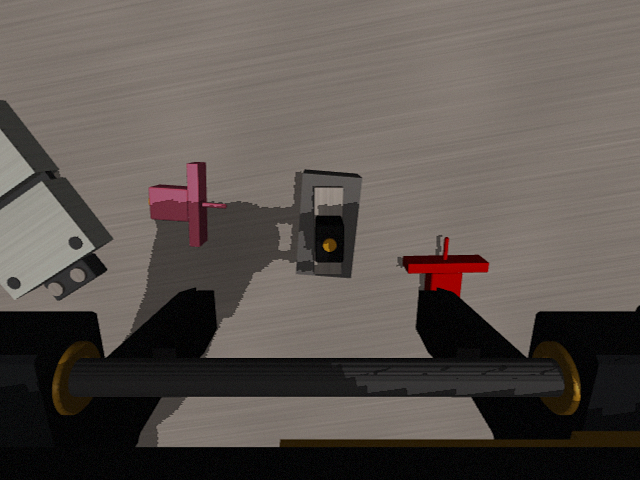

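The wrist view shows the gauge on its stand, with the cap at (330,244), the foot spanning about (314-344, 187-262) and the stand (295-361, 170-277). Pink is at (190,203), red at (445,270) and the bar is at left. I'll measure now that the arm has settled.

```bash
cat > m1.py <<'E'
from h import *
T=pose(); p,d=eyes.snapshot("wrist"); cv2.imwrite("pics/w2.png",p)
K,Tc=cam("wrist",T); W=cloud(d,K,Tc)
roi=np.zeros((480,640),bool); roi[150:290,280:380]=1
hsv=cv2.cvtColor(p,cv2.COLOR_BGR2HSV)
def rep(nm,m):
    P=W[m&roi]; rc=cv2.minAreaRect(P[:,:2].astype(np.float32)*1000); print(nm,len(P),'z',np.round(np.median(P[:,2]),4),[np.round(a,1) for a in rc])
z=W[...,2]
rep('handletop',(z>.081)&(z<.092)); rep('foot',(z>.046)&(z<.056)); rep('footup',(z>.046)); rep('standtop+',(z>.034)); 
m=(hsv[...,1]>130)&(hsv[...,0]>10)&(hsv[...,0]<30)&(hsv[...,2]>80)&roi
v,u=np.nonzero(m); print('cap px',len(u),u.mean(),v.mean(),'z',np.median(z[m]),onplane([u.mean(),v.mean()],K,Tc,.088))
# image contours: foot (bright) mask at z=.05
g=p.max(2); fm=((g>105)&(hsv[...,1]<60)&roi&(z>.045)).astype(np.uint8)
v,u=np.nonzero(fm); P=onplane(np.c_[u,v],K,Tc,.05); print('footbright',len(u),cv2.minAreaRect(P[:,:2].astype(np.float32)*1000))
print('T',T[:3,3],np.degrees(yaw_of(T)))
E
python3 m1.py
```

```text
handletop 1143 z 0.085 [array([ 484.7, -271.2]), array([21.8, 30.6]), np.float64(80.1)]
foot 1219 z 0.049 [array([ 484.7, -271.2]), array([23.6, 76. ]), np.float64(80.3)]
footup 2590 z 0.0668 [array([ 502.6, -274.5]), array([ 23.6, 112.4]), np.float64(80.1)]
standtop+ 5904 z 0.0399 [array([ 499.4, -274.4]), array([ 50.1, 117.6]), np.float64(76.0)]
cap px 131 323.76335877862596 242.0229007633588 z 0.08803405800836289 [[ 0.48456455 -0.27131849  0.088     ]]
footbright 679 ((489.03240966796875, -277.7483215332031), (79.69599914550781, 102.39901733398438), 79.3507080078125)
T [ 0.48705171 -0.26716829  0.37035062] -99.57202713244683
```

Run:
```python
from h import *
plan([.552,.0125,.33],np.radians(-68))
```

```text
turn -0.5551 shift before turn [  40.5 -289.2  -17.7]  after turn [  40.5 -236.4 -167.5] q7 -1.3181315642662896
```

Emit:
carry_out --targets "1 0 0 0 -0.111;1 0 0 0 -0.111;1 0 0 0 -0.111;1 0 0 0 -0.111;1 0 0 0 -0.111;1 3 -20 -14 0;1 5 -31 -22 0;1 5 -31 -22 0;1 5 -31 -22 0;1 5 -31 -22 0;1 5 -31 -22 0;1 5 -31 -22 0;1 5 -31 -22 0;1 2 0 0 0;1 0 0 0 0;1 0 0 0 0;1 0 0 0 0;1 0 0 0 0"

```text
clock: 3.25
tool_pos: [0.5523, 0.0093, 0.3309]
eef_rot: [-0.694, -0.132, 0.695, -0.133]
contact_force: [0.3, -0.8, 0.4]
opening: 0.999
```

```bash
cat > m2.py <<'E'
from h import *
T=pose(); p,d=eyes.snapshot("wrist"); cv2.imwrite("pics/w3.png",p)
K,Tc=cam("wrist",T); W=cloud(d,K,Tc); np.savez("pics/w3.npz",d=d,T=T,W=W)
print('T',T[:3,3],np.degrees(yaw_of(T)))
z=W[...,2]; rr=np.hypot(W[...,0]-.552,W[...,1]-.0125)
near=rr<.07; h,e=np.histogram(z[near],bins=np.arange(0,.05,.001)); print([(round(e[i],3),h[i]) for i in range(len(h)) if h[i]>5])
E
python3 m2.py
```

```text
T [0.55231672 0.00931107 0.33092631] -68.41422549690571
[(np.float64(0.0), np.int64(164)), (np.float64(0.017), np.int64(73)), (np.float64(0.018), np.int64(369)), (np.float64(0.019), np.int64(374)), (np.float64(0.02), np.int64(109)), (np.float64(0.021), np.int64(50)), (np.float64(0.022), np.int64(24)), (np.float64(0.023), np.int64(50)), (np.float64(0.024), np.int64(47)), (np.float64(0.025), np.int64(14)), (np.float64(0.026), np.int64(60)), (np.float64(0.027), np.int64(64)), (np.float64(0.028), np.int64(522)), (np.float64(0.029), np.int64(5440)), (np.float64(0.03), np.int64(9679)), (np.float64(0.031), np.int64(2901)), (np.float64(0.032), np.int64(141))]
```

View pics/w3.png

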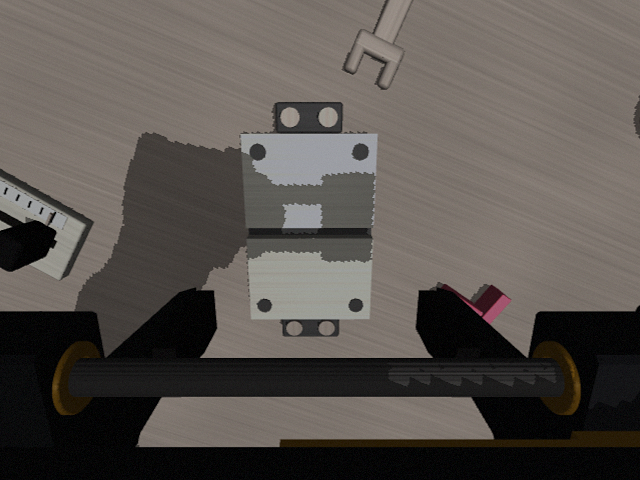

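The wrist view shows the bar square-on, with the channel running across at row ~232 (columns 247-373). The grip of the recorder is at left (25,245) and pink is at (490,303). I'll fit the channel line.

Run:
```python
from h import *
f=np.load("pics/w3.npz"); W=f['W']; T=f['T']; K,Tc=cam("wrist",T); z=W[...,2]
p=cv2.imread("pics/w3.png")
top=(z>.0275)&(np.hypot(W[...,0]-.552,W[...,1]-.0125)<.12)&(z<.035); top[:, :235]=0; top[:,385:]=0; top[:128]=0; top[325:]=0
print('ztop',np.median(z[top]))
# project top px onto plane
v,u=np.nonzero(top); P=onplane(np.c_[u,v],K,Tc,.030); rc=cv2.minAreaRect(P[:,:2].astype(np.float32)*1000); print('rect',rc)
# channel edges per column from depth: pixels with z<.0275 between rows 215-250
up=[];lo=[]
for c in range(262,360):
    rows=[k for k in range(215,250) if z[k,c]<.0265]
    if rows: up.append((c,rows[0]-.5)); lo.append((c,rows[-1]+.5))
for nm,e in(('up',up),('lo',lo)):
    e=np.array(e); l=cv2.fitLine(e.astype(np.float32),cv2.DIST_HUBER,0,.01,.01).ravel(); 
    q=onplane([[l[2],l[3]],[l[2]+l[0]*40,l[3]+l[1]*40]],K,Tc,.0303); dd=q[1]-q[0]; print(nm,l,q[0],np.degrees(np.arctan2(dd[1],dd[0])))
print('gray col310',p[222:245,310].mean(1).astype(int),np.round(z[222:245,310],4))
m=(z<.024)&(z>.012); m[:222]=0;m[245:]=0;m[:,262:]&=True;m[:,:262]=0;m[:,360:]=0
print('bottom z',np.median(z[m]),m.sum())
```

```text
ztop 0.030338149954233423
rect ((550.3005981445312, 14.573165893554688), (149.7428741455078, 100.09368133544922), 21.606611251831055)
up [  1.    0.  307.  227.5] [0.55414172 0.01761815 0.0303    ] -68.46721674499013
lo [ 9.9999708e-01 -2.4259463e-03  3.1500000e+02  2.3660001e+02] [0.54957329 0.00908442 0.0303    ] -68.32441154661021
gray col310 [161 157 161 158 162 161  72  45  52  53  53  54  23  38  39  40  62  83
  78  82  83  77  80] [0.0297 0.0312 0.0298 0.0296 0.0307 0.0299 0.0191 0.0196 0.0192 0.0184
 0.0187 0.0187 0.0203 0.0198 0.023  0.0267 0.028  0.0307 0.0303 0.0299
 0.0295 0.0306 0.0303]
bottom z 0.019170394715102568 838
```

Run:
```python
from h import *
plan([.4847,-.2712,.27],np.radians(-99.8))
```

```text
turn 0.5484 shift before turn [ 61.2 236.2 166.4]  after turn [ 61.2 288.3  18.9] q7 -1.3996182398194912
```

Emit:
carry_out --targets "0.6 0 0 0 0.11;0.6 0 0 0 0.11;0.6 0 0 0 0.11;0.6 0 0 0 0.11;0.6 0 0 0 0.1084;0.6 3 20 1 0;0.6 7 35 2 0;0.6 7 35 2 0;0.6 7 35 2 0;0.6 7 35 2 0;0.6 7 35 3 0;0.6 7 35 3 0;0.6 7 35 3 0;0.6 7 23.3 0.9 0;0.6 2.2 0 0 0;0.6 0 0 0 0;0.6 0 0 0 0;0.6 0 0 0 0;0.6 0 0 0 0" --force 45

```text
clock: 4.88
tool_pos: [0.4865, -0.2678, 0.2699]
eef_rot: [0.705, -0.058, -0.704, -0.059]
contact_force: [-0.0, 0.9, 0.5]
opening: 0.602
```

Run:
```python
from h import *
T=pose(); p,d=eyes.snapshot("wrist"); cv2.imwrite("pics/w4.png",p)
K,Tc=cam("wrist",T); W=cloud(d,K,Tc); z=W[...,2]
roi=np.hypot(W[...,0]-.4847,W[...,1]+.2712)<.05
for nm,a,b in(('handletop',.081,.0875),('foot',.046,.056),('stand',.036,.044)):
    P=W[roi&(z>a)&(z<b)]; print(nm,len(P),np.median(P[:,2]),cv2.minAreaRect(P[:,:2].astype(np.float32)*1000))
plan([.4847,-.2712,.22],np.radians(-99.8)); print(r.get_state()['contact_force'])
```

```text
handletop 2348 0.08485660282240275 ((484.9383850097656, -271.3282470703125), (22.01887321472168, 30.416149139404297), 79.7568359375)
foot 2157 0.048989486676357996 ((484.65924072265625, -271.12567138671875), (23.962398529052734, 76.63346099853516), 79.98921203613281)
stand 6251 0.03899875211024323 ((486.2400207519531, -271.29522705078125), (50.137638092041016, 90.61644744873047), 76.06204223632812)
turn 0.0058 shift before turn [49.9  3.6  1.2]  after turn [49.9  3.6  1.2] q7 -1.3493541839207805
[ 0.53030852 -0.39759572 -0.24321539]
```

View pics/w4.png

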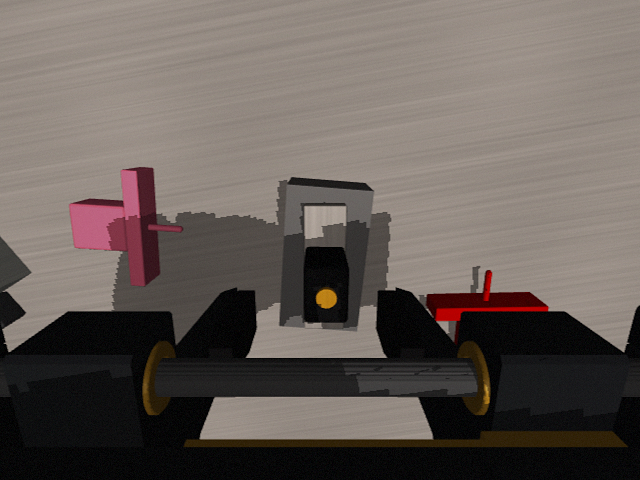

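The handle with its brass cap (326,298) lies midway between the open fingers, and the foot is flat on the stand. I'll centre and descend.

Emit:
carry_out --targets "0.6 0 3.6 1.2 0.0058;0.6 8 0 0 0;0.6 10 0 0 0;0.6 10 0 0 0;0.6 10 0 0 0;0.6 8 0 0 0;0.6 4 0 0 0;0.6 0 0 0 0;0.6 0 0 0 0;0.6 0 0 0 0"

```text
clock: 5.77
tool_pos: [0.4842, -0.2727, 0.2198]
eef_rot: [0.705, -0.061, -0.704, -0.061]
contact_force: [-0.3, 0.2, -0.5]
opening: 0.6
```

Run:
```python
from h import *
plan([.4849,-.2713,.22],np.radians(-99.9)); print(pose()[:3,3],r.get_state()['contact_force'])
```

```text
turn -0.0007 shift before turn [-0.2 -1.5 -0.5]  after turn [-0.2 -1.5 -0.5] q7 -1.3518212407837142
[ 0.48418959 -0.27268536  0.21975766] [-0.27223836  0.18199698 -0.46438952]
```

Emit:
carry_out --targets "0.6 0 -1.4 -0.5 0;0.6 0 0 0 0;0 0 0 0 0;0 0 0 0 0;0 0 0 0 0;0 0 0 0 0;0 0 0 0 0;0 0 0 0 0;0 0 0 0 0;0 0 0 0 0;0 0 0 0 0;0 0 0 0 0" --force 45

```text
clock: 6.77
tool_pos: [0.4847, -0.2715, 0.2196]
eef_rot: [0.704, -0.061, -0.704, -0.061]
contact_force: [-0.6, -1.3, 1.0]
opening: 0.246
```

Run:
```python
from h import *
s=r.get_state(); print(pose()[:3,3],np.degrees(yaw_of(pose())),s['contact_force'],s['moment'],s['opening']*88)
```

```text
[ 0.48474095 -0.27149527  0.21958596] -99.94705229853282 [-0.5804982  -1.31282773  1.01129106] [-0.18574788  0.04903225 -0.00884694] 21.63468739287432
```

Gripped at 21.6 mm. Lifting.

Emit:
carry_out --targets "0 -4 0 0 0;0 -10 0 0 0;0 -15 0 0 0;0 -15 0 0 0;0 -15 0 0 0;0 -12 0 0 0;0 -5 0 0 0;0 0 0 0 0;0 0 0 0 0"

```text
clock: 7.52
tool_pos: [0.4846, -0.2711, 0.2956]
eef_rot: [-0.704, 0.061, 0.704, 0.061]
contact_force: [-0.9, 0.4, -3.2]
opening: 0.244
```

Run:
```python
from h import *
T=pose();p,d=eyes.snapshot("wrist"); cv2.imwrite("pics/w5.png",p)
s=r.get_state(); print(T[:3,3],s['contact_force'],s['moment'],s['opening']*88)
plan([.5505,.0147,.29],np.radians(-68.4))
```

```text
[ 0.48463852 -0.27106435  0.29558327] [-0.02073601 -0.17587572 -3.36511765] [ 0.03059665  0.06288106 -0.01121491] 21.770657993592756
turn -0.5502 shift before turn [   5.2 -292.8  -15.8]  after turn [   5.2 -241.3 -166.5] q7 -1.3472620379457336
```

View pics/w5.png

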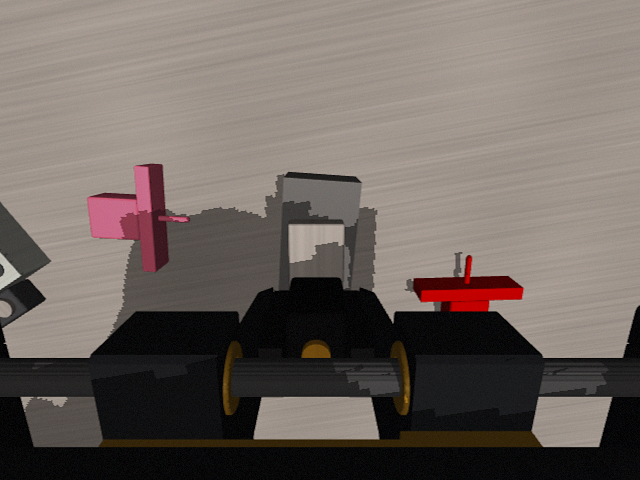

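The gauge is held upright between the pads (foot visible at (316,250)) and clear of the stand. I'll carry it over the bar.

Emit:
carry_out --targets "0 0 0 0 -0.11;0 0 0 0 -0.11;0 0 0 0 -0.11;0 0 0 0 -0.11;0 0 0 0 -0.11;0 0 -10 -7 0;0 0 -20 -14 0;0 0 -29 -20 0;0 0 -29 -20 0;0 0 -29 -20 0;0 0 -29 -20 0;0 0 -29 -20 0;0 0 -29 -20 0;0 0 -22 -15 0;0 0 -11 -8 0;0 0 -4.3 -2.5 0;0 0 0 0 0;0 0 0 0 0;0 0 0 0 0;0 0 0 0 0"

```text
clock: 9.23
tool_pos: [0.5505, 0.0125, 0.2954]
eef_rot: [-0.695, -0.131, 0.695, -0.132]
contact_force: [0.3, -0.1, -2.6]
opening: 0.246
```

Run:
```python
from h import *
T=pose();p,d=eyes.snapshot("wrist"); cv2.imwrite("pics/w6.png",p)
s=r.get_state(); print(T[:3,3],np.degrees(yaw_of(T)),s['contact_force'],s['moment'])
plan([.5505,.0147,.24],np.radians(-68.4))
```

```text
[0.55052844 0.01249481 0.29538416] -68.61439495688612 [ 0.08994437  0.41508642 -2.78208863] [-0.0196002  -0.03643672 -0.02331923]
turn -0.0034 shift before turn [55.4 -1.9 -0.7]  after turn [55.4 -1.9 -0.7] q7 -1.4240160789351495
```

View pics/w6.png

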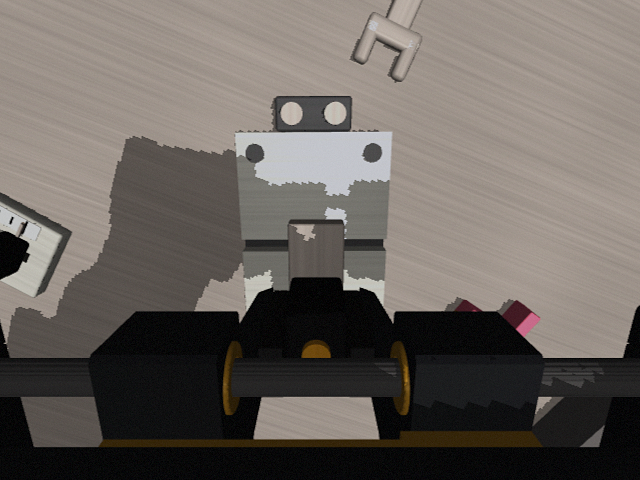

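Emit:
carry_out --targets "0 0 -1.8 -0.7 -0.0034;0 8 0 0 0;0 10 0 0 0;0 10 0 0 0;0 10 0 0 0;0 10 0 0 0;0 6 0 0 0;0 0 0 0 0;0 0 0 0 0;0 0 0 0 0;0 0 0 0 0"

```text
clock: 10.2
tool_pos: [0.5511, 0.0163, 0.242]
eef_rot: [0.695, 0.133, -0.694, 0.134]
contact_force: [-0.2, 0.7, -2.1]
opening: 0.247
```

Run:
```python
from h import *
T=pose();p,d=eyes.snapshot("side"); cv2.imwrite("pics/s6.png",cv2.resize(p[200:340,240:400],None,fx=4,fy=4,interpolation=2))
s=r.get_state(); print(T[:3,3],np.degrees(yaw_of(T)),s['contact_force'],s['moment'])
plan([.5505,.0147,.24],np.radians(-68.4))
```

```text
[0.55111857 0.01629439 0.24197912] -68.2284001113813 [ 0.64874142 -0.52646793 -2.36240844] [-0.01627125  0.00441879 -0.01621178]
turn 0.0030 shift before turn [2.  1.2 1.1]  after turn [2.  1.3 1.1] q7 -1.4370306147355087
```

View pics/s6.png

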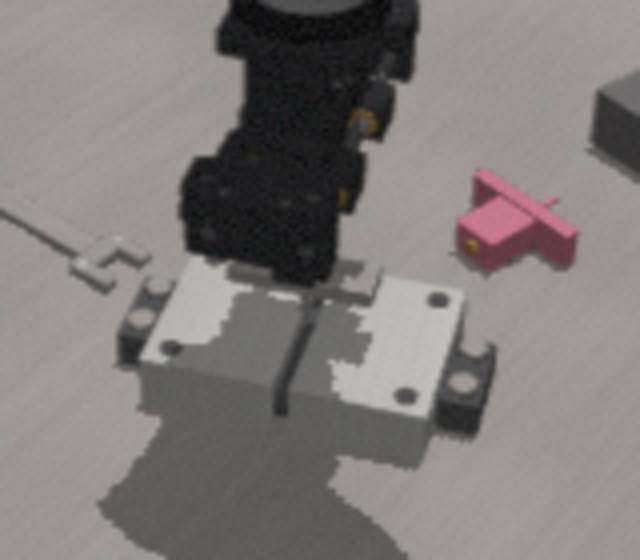

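The side view shows the foot above the bar and the pin (about (310,300) in the crop) over the channel's line. I'll trim and let it settle before going down.

Emit:
carry_out --targets "0 0 1.2 1.1 0;0 0 0 0 0;0 0 0 0 0;0 0 0 0 0;0 0 0 0 0;0 0 0 0 0"

```text
clock: 10.75
tool_pos: [0.5503, 0.0148, 0.2415]
eef_rot: [0.694, 0.134, -0.694, 0.134]
contact_force: [-0.9, -0.2, -2.6]
opening: 0.242
```

Run:
```python
from h import *
T=pose(); s=r.get_state(); print(T[:3,3],np.degrees(yaw_of(T)),s['contact_force'],s['moment'])
plan([.5505,.0147,.24],np.radians(-68.4))
```

```text
[0.55028808 0.01481324 0.24154872] -68.22251118882063 [-0.90407454 -0.19233003 -2.63665773] [-0.04269655  0.03521198 -0.01093397]
turn 0.0031 shift before turn [ 1.5  0.2 -0.2]  after turn [ 1.5  0.2 -0.2] q7 -1.4352972676629647
```

Emit:
carry_out --targets "0 2 0 0 0;0 3 0 0 0;0 3 0 0 0;0 3 0 0 0;0 2.5 0 0 0;0 1 0 0 0;0 0 0 0 0;0 0 0 0 0;0 0 0 0 0"

```text
clock: 11.5
tool_pos: [0.5503, 0.0148, 0.2271]
eef_rot: [0.694, 0.134, -0.694, 0.134]
contact_force: [-0.9, -0.1, -3.8]
opening: 0.246
```

Run:
```python
from h import *
T=pose(); s=r.get_state(); print(T[:3,3],np.degrees(yaw_of(T)),s['contact_force'],s['moment'])
plan([.5505,.0147,.22],np.radians(-68.4))
```

```text
[0.55034138 0.01476652 0.22709022] -68.22743917198008 [-0.88051828 -0.09039614 -3.77519931] [0.05756812 0.00313844 0.04863729]
turn 0.0030 shift before turn [ 7.1  0.1 -0.1]  after turn [ 7.1  0.1 -0.1] q7 -1.4381897802498862
```

The force still shows only the gauge's weight, with the tip about 5 mm below the bar's top, so the pin is in the channel. I'll keep going down gently.

Emit:
carry_out --targets "0 2 0 0 0;0 3 0 0 0;0 3 0 0 0;0 3 0 0 0;0 2 0 0 0;0 1 0 0 0;0 0 0 0 0;0 0 0 0 0"

```text
clock: 12.17
tool_pos: [0.5505, 0.0148, 0.2132]
eef_rot: [0.695, 0.134, -0.694, 0.134]
contact_force: [1.0, 0.2, 3.6]
opening: 0.243
```

Run:
```python
from h import *
T=pose(); s=r.get_state(); print(T[:3,3],np.degrees(yaw_of(T)),s['contact_force'],s['moment'])
```

```text
[0.55047891 0.014779   0.21320255] -68.22497285167981 [1.02192101 0.19536936 3.62076263] [-0.03269326 -0.01625579 -0.0050591 ]
```

Emit:
carry_out --targets "0 1 0 0 0;0 1 0 0 0;0 0.6 0 0 0;0 0 0 0 0;0 0 0 0 0"

```text
clock: 12.58
tool_pos: [0.5504, 0.0148, 0.2109]
eef_rot: [0.695, 0.133, -0.694, 0.134]
contact_force: [-0.3, 0.7, 7.4]
opening: 0.245
```

Emit:
carry_out --targets "0 0.5 0 0 0;0 0 0 0 0;0 0 0 0 0"

```text
clock: 12.83
tool_pos: [0.5504, 0.0148, 0.2109]
eef_rot: [0.695, 0.133, -0.694, 0.134]
contact_force: [-1.1, -0.2, 12.0]
opening: 0.247
```

The foot has bottomed out: force rises to 12 N while z stays at 0.2109. Total push is about 15 N. I'll hold it for a second.

Emit:
carry_out --targets "0 0 0 0 0;0 0 0 0 0;0 0 0 0 0;0 0 0 0 0;0 0 0 0 0;0 0 0 0 0;0 0 0 0 0;0 0 0 0 0;0 0 0 0 0;0 0 0 0 0;0 0 0 0 0;0 0 0 0 0;0 0 0 0 0;0 0 0 0 0;0 0 0 0 0;0 0 0 0 0"

```text
clock: 14.17
tool_pos: [0.5504, 0.0147, 0.2109]
eef_rot: [0.695, 0.133, -0.694, 0.134]
contact_force: [-1.5, 0.0, 11.9]
opening: 0.246
```

Run:
```python
from h import *
T=pose(); s=r.get_state(); print(T[:3,3],s['contact_force'],s['moment'])
for n in("wrist","side","scene"):
    p,d=eyes.snapshot(n); cv2.imwrite(f"pics/{n}7.png",p); np.savez(f"pics/{n}7.npz",d=d,T=T)
    K,Tc=cam(n,T); 
    for z in(.03+.046,.03+.046+.013): print(n,z,proj([.5505,.0147,z],K,Tc))
p=cv2.imread("pics/wrist7.png"); a=cv2.resize(p[270:400,220:420],(600,390),interpolation=2)
b=cv2.imread("pics/side7.png"); b=cv2.resize(b[220:300,260:380],(600,400)); cv2.imwrite("pics/c7.png",a); cv2.imwrite("pics/c7s.png",b)
```

```text
[0.55039173 0.01474716 0.210854  ] [-1.45136818e+00  4.42051144e-03  1.19238741e+01] [ 0.00744892  0.34595345 -0.00188467]
wrist 0.076 [[317.0373714 352.2795013]]
wrist 0.089 [[317.15067364 375.17100326]]
side 0.076 [[315.36834942 264.1324376 ]]
side 0.089 [[315.47384015 259.1497483 ]]
scene 0.076 [[344.98377748 219.51589531]]
scene 0.089 [[345.14669342 215.0135151 ]]
```

View pics/c7.png

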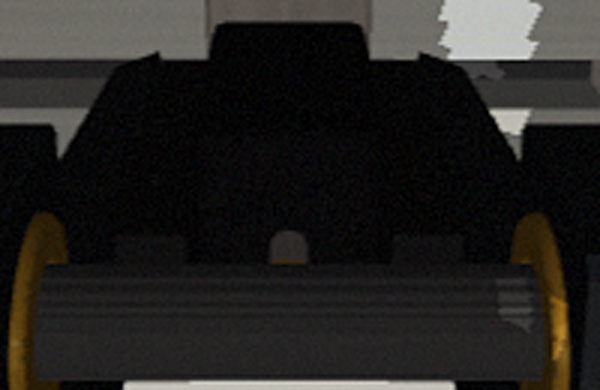

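View pics/c7s.png

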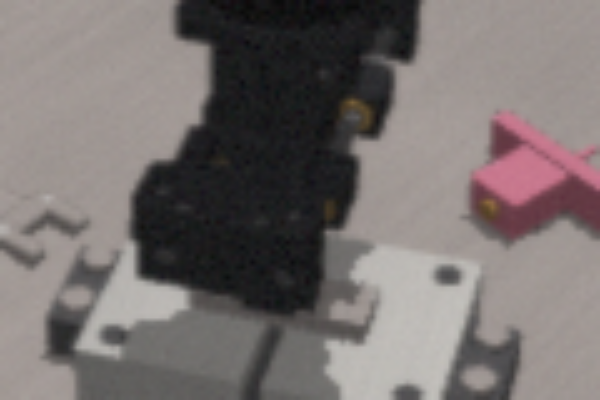

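Run:
```python
from h import *
f=np.load("pics/wrist7.npz"); T=f['T']; K,Tc=cam("wrist",T); W=cloud(f['d'],K,Tc); z=W[...,2]
print('tool x axis',T[:3,0])
for v in range(300,360,3): print(v,np.round(z[v,311:323:2],4), np.round(z[v,290:300:4],4))
p=cv2.imread("pics/wrist7.png"); print(p[340:362,316])
# foot flatness & bar top by depth near
for nm,a in(('foot',(z[278-8:278,300:330])),):print(nm,a.min(),a.max())
for v in range(200,285,6): print(v,np.round(np.median(z[v,300:330]),4))
# channel bottom by wrist depth right now: columns away
for c0,c1 in((258,285),(345,375)):
    for v in range(270,315,2): print(c0,v,np.round(np.median(z[v,c0:c1]),4))
```

```text
tool x axis [ 9.42598030e-04 -9.01080824e-05 -9.99999552e-01]
300 [0.0647 0.0652 0.0646 0.0664 0.0657 0.0665] [0.066  0.0656 0.0668]
303 [0.0678 0.0687 0.0679 0.0679 0.069  0.0676] [0.0683 0.0692 0.0684]
306 [0.0707 0.0706 0.0706 0.0699 0.0695 0.071 ] [0.0705 0.0705 0.0708]
309 [0.0722 0.0727 0.0731 0.0731 0.0727 0.0736] [0.0727 0.073  0.0734]
312 [0.0742 0.0745 0.0745 0.0756 0.0752 0.0743] [0.0752 0.0747 0.0748]
315 [0.0754 0.076  0.0756 0.0761 0.0758 0.0759] [0.076  0.0764 0.076 ]
318 [0.0757 0.076  0.0762 0.0764 0.0764 0.0757] [0.0759 0.0765 0.0769]
321 [0.076  0.0766 0.0763 0.1898 0.0765 0.0771] [0.0754 0.0776 0.0764]
324 [0.0765 0.0751 0.0763 0.077  0.0757 0.0759] [0.0764 0.0771 0.0776]
327 [0.0758 0.077  0.0771 0.076  0.076  0.0758] [0.0769 0.0753 0.0769]
330 [0.0774 0.0769 0.0758 0.0765 0.0768 0.077 ] [0.0755 0.077  0.0755]
333 [0.0757 0.076  0.0763 0.0761 0.0763 0.0762] [0.0765 0.076  0.0758]
336 [0.0756 0.0765 0.0772 0.0762 0.0755 0.0764] [0.0757 0.0761 0.0753]
339 [0.0761 0.0758 0.076  0.0758 0.0764 0.0765] [0.0759 0.0775 0.0761]
342 [0.0754 0.0762 0.0767 0.0757 0.0774 0.07
[... 843 characters left out ...]

284 0.0502
258 270 0.0303
258 272 0.0302
258 274 0.0304
258 276 0.0303
258 278 0.0302
258 280 0.0303
258 282 0.0304
258 284 0.0304
258 286 0.0303
258 288 0.0303
258 290 0.0195
258 292 0.0461
258 294 0.0495
258 296 0.0519
258 298 0.0528
258 300 0.0544
258 302 0.0557
258 304 0.0577
258 306 0.0594
258 308 0.0615
258 310 0.0627
258 312 0.0645
258 314 0.0661
345 270 0.0304
345 272 0.0302
345 274 0.0301
345 276 0.0303
345 278 0.0301
345 280 0.0299
345 282 0.0303
345 284 0.0306
345 286 0.0303
345 288 0.0303
345 290 0.0192
345 292 0.0462
345 294 0.0496
345 296 0.0501
345 298 0.0522
345 300 0.054
345 302 0.0559
345 304 0.0577
345 306 0.0599
345 308 0.0615
345 310 0.0626
345 312 0.0647
345 314 0.0663
```

View pics/wrist7.png

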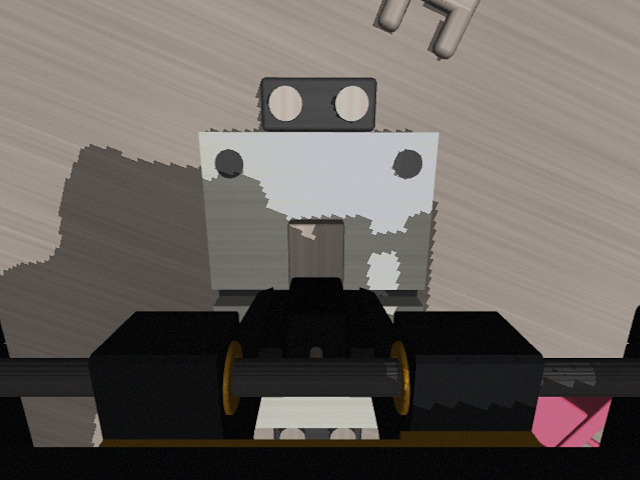

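The wrist view shows the foot flat on the bar: its top reads 0.0403 against 0.0302 for the bar, even all along, and 10 mm is the foot's own thickness. The risen rod is at (316,347-357), with the cap's underside at row ~356. I'll cross-check the reading with rays and the channel floor's depth.

Run:
```python
from h import *
f=np.load("pics/wrist7.npz"); T=f['T']; K,Tc=cam("wrist",T)
# plane tool z = c : in world
for rad in (.0015,.002,.0025,.003):
    o=T[:3,3]-T[:3,2]*rad; n=T[:3,2]
    for row in (346.5,355.5,356.5,357.5):
        d=Tc[:3,:3]@np.array([(316-K[0,2])/K[0,0],(row-K[1,2])/K[1,1],1]); s=n@(o-Tc[:3,3])/(n@d); print(rad,row,'z',round((Tc[:3,3]+d*s)[2],4),end=' | ')
    print()
# rod width
p=cv2.imread("pics/wrist7.png"); print(p[351,305:328].sum(1), p[355,305:328].sum(1))
# floor
g=np.load("pics/w3.npz"); W=g['W']; z=W[...,2]
for v in range(226,240): print(v,np.round(np.median(z[v,262:360]),4),np.round(np.mean(z[v,262:360]),4))
print('top near',np.median(z[215:226,262:360]),np.median(z[242:250,262:360]))
```

```text
0.0015 346.5 z 0.0747 | 0.0015 355.5 z 0.0803 | 0.0015 356.5 z 0.0809 | 0.0015 357.5 z 0.0815 | 
0.002 346.5 z 0.0755 | 0.002 355.5 z 0.0811 | 0.002 356.5 z 0.0817 | 0.002 357.5 z 0.0823 | 
0.0025 346.5 z 0.0763 | 0.0025 355.5 z 0.0819 | 0.0025 356.5 z 0.0824 | 0.0025 357.5 z 0.083 | 
0.003 346.5 z 0.0771 | 0.003 355.5 z 0.0826 | 0.003 356.5 z 0.0832 | 0.003 357.5 z 0.0838 | 
[ 19  18  20   9  34  97 127 134 126 119 127 132 127 125 121 118 113  73
  25  24  28  27  31] [ 19  45  21  11  39 100 121 125 121 125 114 126 135 127 124 125 119  77
  38  37  30  25  36]
226 0.0303 0.0332
227 0.0304 0.0332
228 0.0189 0.0189
229 0.0189 0.019
230 0.019 0.0189
231 0.0189 0.019
232 0.0191 0.019
233 0.019 0.022
234 0.0191 0.019
235 0.0209 0.0209
236 0.0239 0.0239
237 0.0269 0.0298
238 0.03 0.0299
239 0.0303 0.0331
top near 0.030297574531712973 0.03035559893116274
```

Emit:
carry_out --targets "0 -1 0 0 0;0 -2 0 0 0;0 -2 0 0 0;0 -2 0 0 0;0 -1.6 0 0 0;0 0 0 0 0;0 0 0 0 0;0 0 0 0 0"

```text
clock: 14.98
tool_pos: [0.5504, 0.0147, 0.2185]
eef_rot: [0.695, 0.134, -0.694, 0.134]
contact_force: [0.7, -0.6, 2.1]
opening: 0.245
```

Emit:
carry_out --targets "0 -0.7 0 0 0;0 0 0 0 0;0 0 0 0 0"

```text
clock: 15.23
tool_pos: [0.5504, 0.0147, 0.2192]
eef_rot: [0.694, 0.134, -0.694, 0.134]
contact_force: [1.1, -0.9, 2.1]
opening: 0.247
```

Emit:
carry_out --targets "0 -0.7 0 0 0;0 0 0 0 0;0 0 0 0 0"

```text
clock: 15.48
tool_pos: [0.5503, 0.0148, 0.2199]
eef_rot: [0.694, 0.134, -0.694, 0.134]
contact_force: [0.7, -0.5, 1.7]
opening: 0.243
```

Emit:
carry_out --targets "0 -0.7 0 0 0;0 0 0 0 0;0 0 0 0 0"

```text
clock: 15.73
tool_pos: [0.5503, 0.0147, 0.2207]
eef_rot: [0.694, 0.134, -0.694, 0.134]
contact_force: [1.9, -0.2, 1.5]
opening: 0.241
```

Emit:
carry_out --targets "0 -0.7 0 0 0;0 0 0 0 0;0 0 0 0 0"

```text
clock: 15.98
tool_pos: [0.5502, 0.0148, 0.2213]
eef_rot: [-0.694, -0.134, 0.694, -0.134]
contact_force: [0.4, -0.6, 1.5]
opening: 0.245
```

Emit:
carry_out --targets "0 -0.7 0 0 0;0 0 0 0 0;0 0 0 0 0"

```text
clock: 16.23
tool_pos: [0.5495, 0.0147, 0.2215]
eef_rot: [-0.693, -0.134, 0.695, -0.134]
contact_force: [0.3, -0.3, -1.8]
opening: 0.247
```

The pin lets go between z=0.2213 and 0.222, about 10.6 mm above flat, so depth = 22 − 10.6 ≈ 11.4 mm. The channel floor by camera gives 11.35 mm, which agrees. Lifting out and heading back to the stand.

Emit:
carry_out --targets "0 -3 0 0 0;0 -8 0 0 0;0 -12 0 0 0;0 -15 0 0 0;0 -15 0 0 0;0 -12 0 0 0;0 -8 0 0 0;0 0 0 0 0;0 0 0 0 0"

```text
clock: 16.98
tool_pos: [0.5503, 0.0147, 0.2957]
eef_rot: [0.695, 0.133, -0.694, 0.134]
contact_force: [0.2, -0.0, -2.0]
opening: 0.245
```

Run:
```python
from h import *
T=pose();p,d=eyes.snapshot("wrist"); cv2.imwrite("pics/w8.png",p)
s=r.get_state(); print(T[:3,3],T[:3,0],s['contact_force'],s['moment'],s['opening']*88)
plan([.4857,-.2713,.295],np.radians(-101.5))
```

```text
[0.55028805 0.01470454 0.29567371] [ 1.10552858e-03  2.33968015e-05 -9.99999389e-01] [-0.21769512  0.36481816 -3.58563953] [ 0.0200909   0.00720839 -0.01392463] 21.31368024347288
turn 0.5808 shift before turn [1.000e-01 2.417e+02 1.659e+02]  after turn [1.000e-01 2.931e+02 6.000e+00] q7 -1.4233412011942763
```

View pics/w8.png

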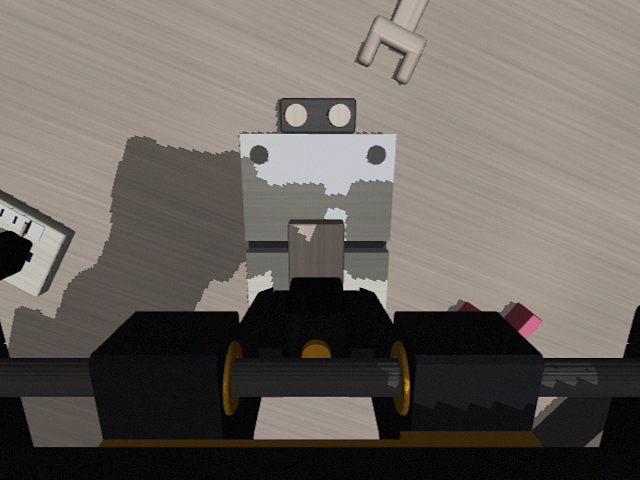

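The foot (290-343, 220-280) sits in the hand just as before, with no slip, and the cap is back down at (316,350). Back to the stand.

Emit:
carry_out --targets "0 0 0 0 0.11;0 0 0 0 0.11;0 0 0 0 0.11;0 0 0 0 0.11;0 0 0 0 0.11;0 0 12 0 0.025;0 0 22 0 0;0 0 34 1 0;0 0 34 1 0;0 0 34 1 0;0 0 34 1 0;0 0 34 1 0;0 0 34 1 0;0 0 28 0 0;0 0 17 0 0;0 0 10 0 0;0 0 0 0 0;0 0 0 0 0;0 0 0 0 0;0 0 0 0 0"

```text
clock: 18.7
tool_pos: [0.4886, -0.2696, 0.2949]
eef_rot: [-0.704, 0.067, 0.704, 0.068]
contact_force: [-0.2, -0.2, -3.1]
opening: 0.242
```

Run:
```python
from h import *
p,d=eyes.snapshot("wrist"); cv2.imwrite("pics/w9.png",p)
plan([.4853,-.2714,.25],np.radians(-101)); print(pose()[:3,3],np.degrees(yaw_of(pose())))
```

```text
turn 0.0002 shift before turn [44.9  2.2  2.9]  after turn [44.9  2.2  2.9] q7 -1.3698122598259603
[ 0.48852772 -0.26981881  0.29494146] -100.98622586792975
```

View pics/w9.png

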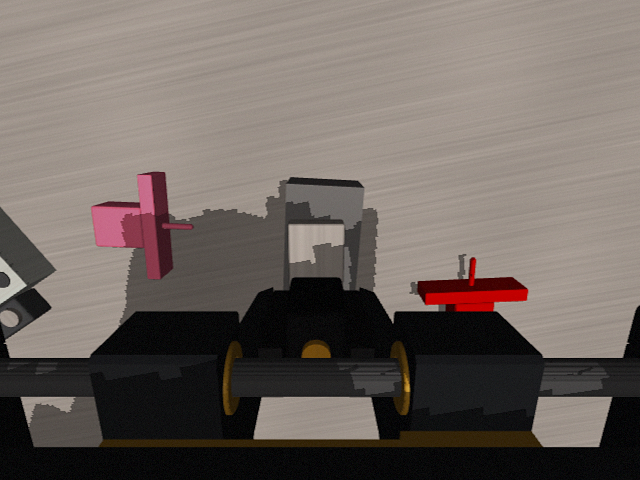

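Emit:
carry_out --targets "0 0 1.5 2.8 0;0 8 0 0 0;0 10 0 0 0;0 12 0 0 0;0 10 0 0 0;0 5 0 0 0;0 0 0 0 0;0 0 0 0 0;0 0 0 0 0;0 0 0 0 0"

```text
clock: 19.58
tool_pos: [0.4851, -0.2727, 0.2505]
eef_rot: [0.704, -0.069, -0.703, -0.069]
contact_force: [0.4, -0.6, -1.3]
opening: 0.247
```

Run:
```python
from h import *
plan([.4853,-.2714,.22],np.radians(-101)); print(pose()[:3,3],np.degrees(yaw_of(pose())),r.get_state()['contact_force'])
```

```text
turn -0.0031 shift before turn [30.5 -1.3  0.1]  after turn [30.5 -1.3  0.1] q7 -1.3711884745499823
[ 0.48509579 -0.27265913  0.25050356] -101.17614299097109 [ 0.44149363 -0.63832    -1.2953539 ]
```

Emit:
carry_out --targets "0 0 -1.2 0 0;0 5 0 0 0;0 7 0 0 0;0 7 0 0 0;0 5 0 0 0;0 3 0 0 0;0 1.5 0 0 0;0 0 0 0 0;0 0 0 0 0;0 0 0 0 0"

```text
clock: 20.42
tool_pos: [0.4852, -0.2714, 0.2217]
eef_rot: [0.704, -0.069, -0.704, -0.069]
contact_force: [-0.8, 0.8, -2.1]
opening: 0.244
```

Emit:
carry_out --targets "0 0.8 0 0 0;0 0.8 0 0 0;0 0.4 0 0 0;0 0 0 0 0;0 0 0 0 0"

```text
clock: 20.83
tool_pos: [0.4851, -0.2713, 0.2196]
eef_rot: [0.704, -0.069, -0.704, -0.069]
contact_force: [-0.6, 0.3, -1.9]
opening: 0.245
```

Emit:
carry_out --targets "0 0.4 0 0 0;0 0 0 0 0;0 0 0 0 0"

```text
clock: 21.08
tool_pos: [0.4851, -0.2714, 0.2196]
eef_rot: [0.704, -0.069, -0.704, -0.069]
contact_force: [-1.2, -0.2, 4.8]
opening: 0.244
```

It's seated: z is again 0.2196 and the force jumps. Opening and backing away upward.

Emit:
carry_out --targets "0.3 0 0 0 0;0.6 0 0 0 0;0.6 0 0 0 0;0.6 0 0 0 0;0.6 0 0 0 0;0.6 0 0 0 0;0.6 -5 0 0 0;0.6 -15 0 0 0;0.6 -25 0 0 0;0.6 -25 0 0 0;0.6 -15 0 0 0;0.6 -10 0 0 0;0.6 0 0 0 0;0.6 0 0 0 0;0.6 0 0 0 0"

```text
clock: 22.33
tool_pos: [0.4847, -0.2711, 0.3132]
eef_rot: [-0.703, 0.069, 0.704, 0.069]
contact_force: [0.1, -0.4, -0.2]
opening: 0.598
```

Run:
```python
from h import *
T=pose(); p,d=eyes.snapshot("wrist"); cv2.imwrite("pics/w10.png",p)
K,Tc=cam("wrist",T); W=cloud(d,K,Tc); z=W[...,2]
roi=np.hypot(W[...,0]-.4852,W[...,1]+.2714)<.05
for nm,a,b in(('handletop',.081,.0875),('foot',.046,.056),('stand',.036,.044)):
    P=W[roi&(z>a)&(z<b)]; print(nm,len(P),np.median(P[:,2]),np.percentile(P[:,2],[5,95]),cv2.minAreaRect(P[:,:2].astype(np.float32)*1000))
plan([.462,.218,.33],np.radians(-100.5)); print(r.get_state()['opening'])
```

```text
handletop 1590 0.08486569218454316 [0.08322735 0.08639298] ((485.77215576171875, -270.45147705078125), (22.02781867980957, 29.8298282623291), 79.18861389160156)
foot 1681 0.04897516360723042 [0.04782425 0.05045775] ((485.36456298828125, -270.3924865722656), (23.602327346801758, 76.14529418945312), 79.29346466064453)
stand 4683 0.03898679465370952 [0.03788354 0.04012369] ((486.2080383300781, -271.3431396484375), (50.24441909790039, 90.65711975097656), 75.97567749023438)
turn -0.0116 shift before turn [ -16.5 -475.4  117. ]  after turn [ -16.5 -476.8  111.5] q7 -1.3671014934002663
0.6012865186632037
```

View pics/w10.png

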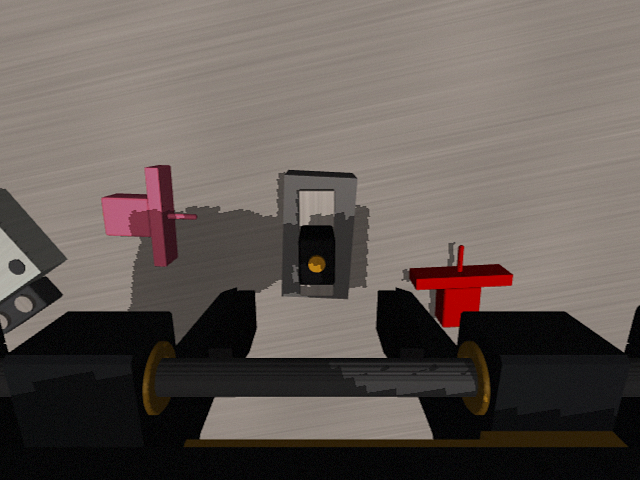

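The gauge is back: heights are identical to the start (foot top 0.0490, handle 0.0849), the foot is along the stand and the cap is down at (316,264). Now the recorder.

Run:
```python
from h import *
plan([.468,.25,.36],np.radians(-100.5))
```

```text
turn -0.0116 shift before turn [ -46.5 -508.   117.4]  after turn [ -46.5 -509.3  111.5] q7 -1.3671014934002663
```

Emit:
carry_out --targets "0.6 -5 -12 3 -0.0116;0.6 -5 -22 5 0;0.6 -5 -33 7 0;0.6 -5 -36 8 0;0.6 -5 -36 8 0;0.6 -5 -36 8 0;0.6 -5 -36 8 0;0.6 -5 -36 8 0;0.6 -3 -36 8 0;0.6 -3 -36 8 0;0.6 0 -36 8 0;0.6 0 -36 8 0;0.6 0 -36 8 0;0.6 0 -33 7 0;0.6 0 -24 5 0;0.6 0 -17 3 0;0.6 0 -8 1 0;0.6 0 0 0 0;0.6 0 0 0 0;0.6 0 0 0 0"

```text
clock: 24.05
tool_pos: [0.4689, 0.2477, 0.36]
eef_rot: [-0.704, 0.066, 0.704, 0.065]
contact_force: [-0.2, -0.9, -0.3]
opening: 0.601
```

Run:
```python
from h import *
T=pose(); p,d=eyes.snapshot("wrist"); cv2.imwrite("pics/w11.png",p)
K,Tc=cam("wrist",T); W=cloud(d,K,Tc); z=W[...,2]; np.savez("pics/w11.npz",T=T,W=W)
roi=np.hypot(W[...,0]-.465,W[...,1]-.25)<.11; g=p.max(2)
for nm,m in(('griptop',(z>.051)&(z<.058)&(np.hypot(W[...,0]-.464,W[...,1]-.22)<.03)),('plate',(z>.008)&(z<.018))):
    P=W[roi&m]; print(nm,len(P),np.median(P[:,2]),cv2.minAreaRect(P[:,:2].astype(np.float32)*1000))
print(T[:3,3],np.degrees(yaw_of(T)))
```

```text
griptop 763 0.05329669051631397 ((461.0442810058594, 219.9878387451172), (19.787845611572266, 27.381345748901367), 77.98310852050781)
plate 10601 0.013180463279705956 ((471.25579833984375, 275.83807373046875), (166.54342651367188, 60.495574951171875), 79.06961059570312)
[0.46893156 0.24765938 0.35995997] -100.6310483180467
```

View pics/w11.png

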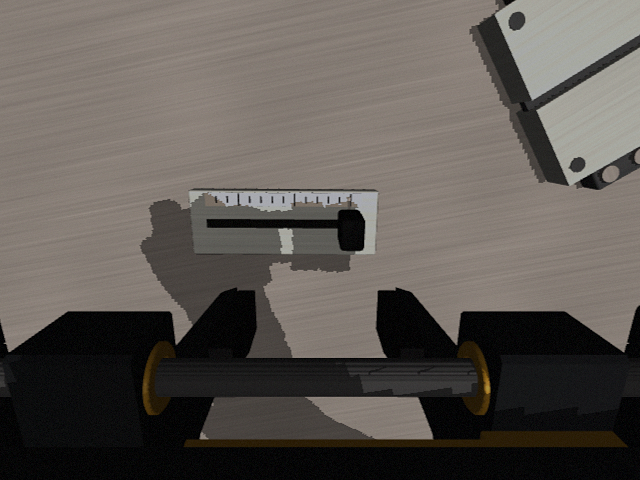

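The wrist view shows the recorder plate (190-377, 188-254), its scale at row ~199 with long marks near columns 351, 294 and 238, and the grip at (350,230). I'll locate the marks precisely.

Run:
```python
from h import *
p=cv2.imread("pics/w11.png"); cv2.imwrite("pics/w11c.png",cv2.resize(p[180:260,180:390],None,fx=3.8,fy=3.8,interpolation=2))
g=p[:,:,1].astype(int)
for r0 in (196,198,200,203,204): print(r0,g[r0,200:375].tolist())
```

```text
196 [88, 88, 94, 94, 103, 108, 109, 110, 107, 106, 107, 106, 104, 144, 149, 79, 88, 154, 170, 168, 167, 168, 169, 168, 172, 143, 81, 58, 140, 168, 168, 171, 169, 171, 169, 170, 175, 108, 24, 135, 173, 168, 168, 170, 169, 169, 171, 172, 129, 75, 137, 173, 166, 171, 169, 169, 171, 168, 171, 145, 95, 134, 169, 169, 169, 169, 167, 164, 170, 170, 171, 124, 102, 155, 170, 167, 172, 170, 169, 167, 171, 172, 121, 97, 154, 174, 169, 170, 167, 171, 166, 172, 172, 132, 48, 130, 175, 172, 169, 168, 170, 169, 171, 171, 170, 141, 151, 171, 169, 172, 168, 171, 171, 167, 169, 169, 144, 119, 153, 171, 170, 168, 169, 167, 171, 168, 171, 142, 110, 150, 171, 168, 167, 170, 167, 168, 165, 170, 170, 163, 169, 172, 167, 168, 170, 170, 167, 168, 168, 127, 41, 95, 156, 170, 167, 167, 171, 166, 169, 168, 168, 170, 168, 169, 168, 170, 171, 171, 169, 168, 171, 170, 170, 169, 168]
198 [96, 97, 94, 93, 99, 105, 107, 112, 107, 110, 108, 109, 111, 109, 98, 44, 53, 143, 170, 168, 170, 167, 169, 166, 171, 173, 110, 54, 146, 172, 169, 167, 169, 167, 166, 170, 175, 117, 35, 134, 170, 170, 169, 169, 170, 169, 169, 173, 
[... 2504 characters left out ...]
 169, 166, 167, 170, 130, 51, 51, 90, 149, 172, 172, 167, 168, 170, 167, 169, 171, 170, 174, 170, 169, 169, 170, 170, 171, 171, 171, 174, 170, 171, 170, 171, 168, 168, 167, 169, 171, 167, 170, 173, 170, 169, 171, 169, 170, 168, 169, 167, 168, 171, 172, 173, 167, 168, 171, 169, 167, 172, 140, 108, 83, 25, 81, 116, 110, 111, 111, 109, 111, 111, 110, 109, 111, 113, 113, 111, 110, 112, 109, 110, 109, 111, 109, 112, 118, 110, 111, 112, 106, 145, 171, 171, 167, 166, 172, 171, 172, 136, 104, 104, 104, 106, 105, 107, 109, 149, 172, 173, 142, 112, 105, 108, 108, 109, 100, 82, 76, 43, 83, 111, 107, 106, 107, 102, 147, 172, 170, 169, 167, 169, 168, 168, 168, 169, 168, 168, 170, 163, 171, 170, 170, 169]
```

View pics/w11c.png

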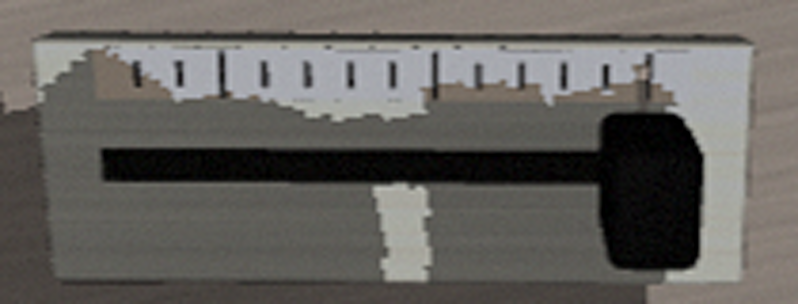

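Run:
```python
from h import *
f=np.load("pics/w11.npz"); T=f['T']; K,Tc=cam("wrist",T); W=f['W']; z=W[...,2]
M=onplane([[350.2,199],[294.1,199],[238.0,199]],K,Tc,.0135)[:,:2]
print(M, np.linalg.norm(M[1]-M[0]),np.linalg.norm(M[2]-M[0]))
e=(M[2]-M[0])/np.linalg.norm(M[2]-M[0]); print('dir',np.degrees(np.arctan2(e[1],e[0])))
m=(z>.05)&(z<.0575)&(np.hypot(W[...,0]-.464,W[...,1]-.22)<.03)
v,u=np.nonzero(m); P=onplane(np.c_[u,v],K,Tc,.0537)[:,:2]; rc=cv2.minAreaRect(P.astype(np.float32)*1000); print(rc)
c=np.array(rc[0])/1000; print('grip value mm',(c-M[0])@e*1000,'lateral',np.cross(e,c-M[0])*1000)
print('pointer',(onplane([[347.6,199]],K,Tc,.0135)[0,:2]-M[0])@e*1000)
z0=c-e*((c-M[0])@e); print('zero xy on grip line',z0,'target',z0+e*.057)
plan([c[0],c[1],.30],np.arctan2(-e[1],-e[0]))
```

```text
[[0.48240768 0.21414408]
 [0.49168428 0.26329746]
 [0.50095656 0.31242792]] 0.05002109825791255 0.10001887132506708
dir 79.3124114586346
((461.71270751953125, 220.13768005371094), (19.915645599365234, 27.381990432739258), 79.29971313476562)
grip value mm 2.0516669671847683 lateral 21.447513147998844
pointer 2.318784065314292
zero xy on grip line [0.46133222 0.2181216 ] target [0.47190308 0.27413282]
turn 0.0005 shift before turn [60.1 28.2  2.1]  after turn [60.1 28.2  2.1] q7 -2.2054970258225683<stdin>:8: DeprecationWarning: Arrays of 2-dimensional vectors are deprecated. Use arrays of 3-dimensional vectors instead. (deprecated in NumPy 2.0)
```

Marks are 50.02 and 100.02 mm apart, direction 79.3°. The grip stands at ~2.1-2.3 mm and should go to 57 (11.4 mm × 5). Descending over it.

Emit:
carry_out --targets "0.6 5 10 1 0;0.6 15 18.2 1.1 0;0.6 25 0 0 0;0.6 30 0 0 0;0.6 25 0 0 0;0.6 15 0 0 0;0.6 5 0 0 0;0.6 0 0 0 0;0.6 0 0 0 0;0.6 0 0 0 0"

```text
clock: 24.93
tool_pos: [0.4623, 0.2218, 0.2412]
eef_rot: [0.705, -0.065, -0.703, -0.065]
contact_force: [-0.6, -0.1, 0.0]
opening: 0.6
```

Run:
```python
from h import *
plan([.4617,.2201,.188],np.radians(-100.69)); print(pose()[:3,3],r.get_state()['contact_force'])
p,d=eyes.snapshot("wrist"); cv2.imwrite("pics/w12.png",p)
```

```text
turn 0.0024 shift before turn [53.2  1.8  0.4]  after turn [53.2  1.8  0.4] q7 -2.149124081645637
[0.46228252 0.22179148 0.2412122 ] [-0.56639795 -0.13112532  0.03653139]
```

View pics/w12.png

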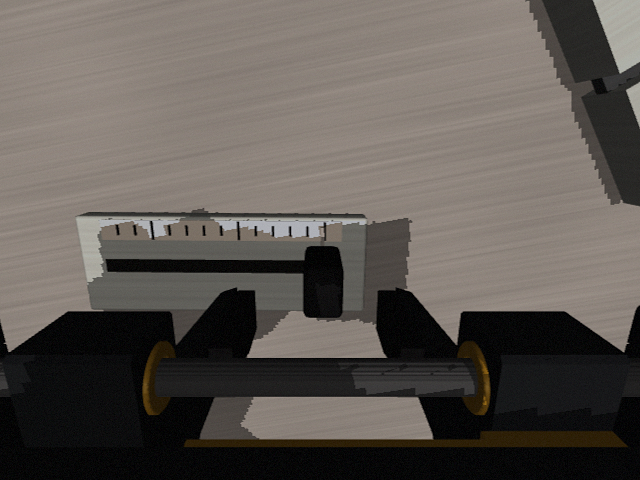

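The grip (323,280) is centred between the fingers. I'll go down the last 53 mm and close lightly.

Emit:
carry_out --targets "0.6 5 1.2 0.4 0;0.6 12 0 0 0;0.6 12 0 0 0;0.6 12 0 0 0;0.6 8 0 0 0;0.6 4 0 0 0;0.6 0 0 0 0;0.6 0 0 0 0;0.6 0 0 0 0;0 0 0 0 0;0 0 0 0 0;0 0 0 0 0;0 0 0 0 0;0 0 0 0 0;0 0 0 0 0;0 0 0 0 0;0 0 0 0 0;0 0 0 0 0" --force 15

```text
clock: 26.48
tool_pos: [0.4612, 0.2207, 0.1872]
eef_rot: [0.704, -0.065, -0.704, -0.065]
contact_force: [-0.5, -1.8, 2.9]
opening: 0.222
```

Run:
```python
from h import *
s=r.get_state(); print(pose()[:3,3],s['contact_force'],s['opening']*88); plan([.47190,.27413,.188],np.radians(-100.69))
```

```text
[0.46115102 0.22065963 0.1871992 ] [-0.50737981 -1.80197208  2.93865729] 19.558455888088858
turn 0.0028 shift before turn [ -0.8 -54.5  -0.8]  after turn [ -0.8 -54.5  -0.6] q7 -2.1437647884135513
```

Emit:
carry_out --targets "0 0 -3 0 0;0 0 -6 0 0;0 0 -8 0 0;0 0 -8 0 0;0 0 -8 0 0;0 0 -8 0 0;0 0 -7 0 0;0 0 -4 0 0;0 0 -2.5 0 0;0 0 0 0 0;0 0 0 0 0;0 0 0 0 0;0 0 0 0 0;0 0 0 0 0"

```text
clock: 27.65
tool_pos: [0.4714, 0.2746, 0.1872]
eef_rot: [0.704, -0.065, -0.704, -0.065]
contact_force: [3.5, 0.8, 3.0]
opening: 0.224
```

Run:
```python
from h import *
s=r.get_state(); print(pose()[:3,3],s['contact_force'],s['opening']*88); plan([.47190,.27413,.188],np.radians(-100.69))
```

```text
[0.47143919 0.27462068 0.18722841] [3.52435801 0.84286531 3.03457596] 19.714884972580148
turn 0.0030 shift before turn [-0.8  0.4 -0.5]  after turn [-0.8  0.4 -0.5] q7 -2.1943078929022595
```

Within 0.4 mm of the target. Letting go, going up and measuring against the marks.

Emit:
carry_out --targets "0.3 0 0 0 0;0.5 0 0 0 0;0.6 0 0 0 0;0.6 0 0 0 0;0.6 0 0 0 0;0.6 0 0 0 0;0.6 -10 0 0 0;0.6 -25 0 0 0;0.6 -30 0 0 0;0.6 -30 0 0 0;0.6 -30 0 0 0;0.6 -25 0 0 0;0.6 -15 0 0 0;0.6 -8 0 0 0;0.6 0 0 0 0;0.6 0 0 0 0;0.6 0 0 0 0"

```text
clock: 29.07
tool_pos: [0.4706, 0.2743, 0.3591]
eef_rot: [-0.703, 0.065, 0.705, 0.064]
contact_force: [-0.2, -0.5, 0.0]
opening: 0.602
```

Run:
```python
from h import *
T=pose(); p,d=eyes.snapshot("wrist"); cv2.imwrite("pics/w13.png",p)
K,Tc=cam("wrist",T); W=cloud(d,K,Tc); z=W[...,2]; print(T[:3,3])
m=(z>.05)&(z<.0575)&(np.hypot(W[...,0]-.472,W[...,1]-.274)<.03)
v,u=np.nonzero(m); P=onplane(np.c_[u,v],K,Tc,.0537)[:,:2]; rc=cv2.minAreaRect(P.astype(np.float32)*1000); print(rc)
c=np.array(rc[0])/1000
zero=proj([.48241,.21414,.0135],K,Tc)[0]; fif=proj([.49168,.26330,.0135],K,Tc)[0]; hun=proj([.50096,.31243,.0135],K,Tc)[0]; print(zero,fif,hun)
g=p[:,:,1].astype(int); row=int(round(fif[1]))
x0=int(hun[0])-10; x1=int(zero[0])+10; print(row,x0,g[row,x0:x1].tolist())
np.savez("pics/w13.npz",T=T,c=c); cv2.imwrite("pics/w13c.png",cv2.resize(p[170:270,220:440],None,fx=3.6,fy=3.6,interpolation=2))
e=np.array([np.cos(np.radians(79.31)),np.sin(np.radians(79.31))]); print('value',(c-np.array([.48241,.21414]))@e*1000)
p,d=eyes.snapshot("scene"); cv2.imwrite("pics/scene9.png",p)
```

```text
[0.47057101 0.2742956  0.35905691]
((471.99468994140625, 275.8216857910156), (19.344091415405273, 27.128210067749023), 79.43934631347656)
[380.36989461 195.03535019] [323.94397577 194.91529779] [267.51351958 194.77791706]
195 257 [93, 157, 169, 169, 167, 166, 166, 166, 169, 174, 105, 51, 144, 170, 166, 168, 170, 168, 168, 167, 173, 116, 40, 133, 172, 169, 165, 167, 169, 166, 167, 172, 129, 48, 124, 170, 168, 169, 167, 167, 165, 168, 169, 151, 74, 59, 143, 173, 167, 167, 167, 168, 170, 170, 173, 109, 18, 110, 147, 155, 167, 168, 166, 166, 167, 171, 130, 48, 126, 174, 167, 167, 169, 166, 168, 164, 171, 149, 76, 90, 157, 168, 167, 165, 168, 170, 167, 170, 174, 104, 58, 145, 168, 167, 165, 167, 167, 167, 169, 172, 119, 27, 131, 172, 167, 168, 168, 169, 167, 168, 170, 132, 47, 90, 160, 171, 166, 165, 167, 168, 171, 170, 147, 73, 60, 140, 171, 168, 168, 169, 170, 165, 166]
value 58.67922250915967
```

View pics/w13c.png

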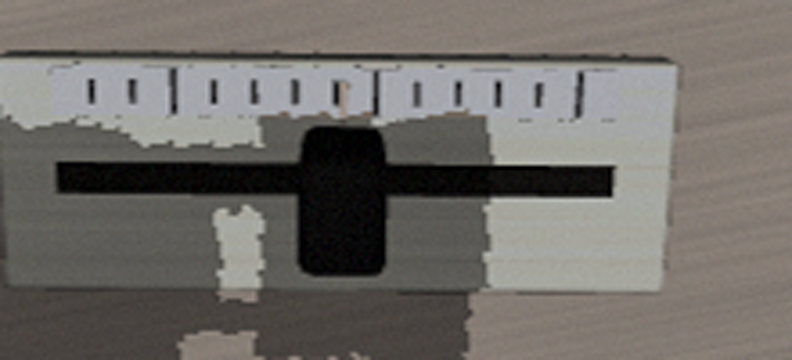

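View pics/scene9.png

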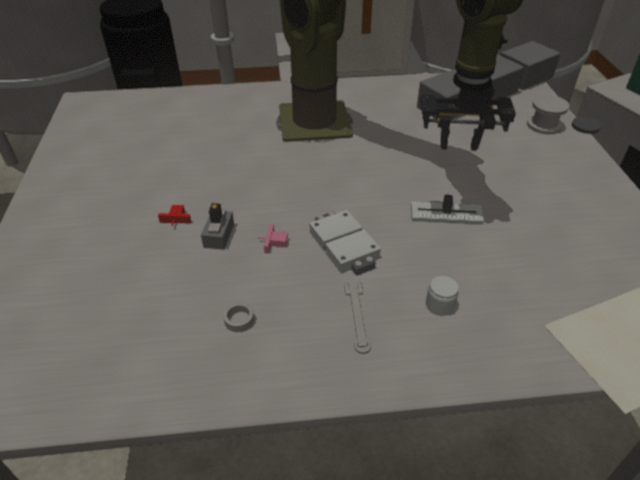

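Run:
```python
from h import *
p,d=eyes.snapshot("wrist"); T=pose(); g=p.astype(int)
for rw in (193,196,199): print(rw,[(c,g[rw,c,2]-g[rw,c,0],g[rw,c,1]) for c in range(308,330)])
K,Tc=cam("wrist",T); W=cloud(d,K,Tc); z=W[...,2]
for v in (215,225,235): print('top cols',v,np.nonzero((z[v,280:360]>.05))[0][[0,-1]]+280, np.round(np.median(z[v,305:325]),4))
p,d=eyes.snapshot("side"); K,Tc=cam("side"); W=cloud(d,K,Tc)
m=(W[...,2]>.049)&(W[...,2]<.06)&(np.hypot(W[...,0]-.472,W[...,1]-.274)<.035); P=W[m]; print('side grip',len(P),cv2.minAreaRect(P[:,:2].astype(np.float32)*1000))
```

```text
193 [(308, np.int64(-9), np.int64(167)), (309, np.int64(-7), np.int64(167)), (310, np.int64(-7), np.int64(167)), (311, np.int64(-9), np.int64(175)), (312, np.int64(-6), np.int64(103)), (313, np.int64(2), np.int64(48)), (314, np.int64(14), np.int64(121)), (315, np.int64(21), np.int64(146)), (316, np.int64(21), np.int64(121)), (317, np.int64(3), np.int64(147)), (318, np.int64(-9), np.int64(168)), (319, np.int64(-9), np.int64(168)), (320, np.int64(-6), np.int64(169)), (321, np.int64(-6), np.int64(169)), (322, np.int64(-9), np.int64(174)), (323, np.int64(-5), np.int64(116)), (324, np.int64(4), np.int64(25)), (325, np.int64(-8), np.int64(128)), (326, np.int64(-9), np.int64(173)), (327, np.int64(-7), np.int64(166)), (328, np.int64(-9), np.int64(167)), (329, np.int64(-8), np.int64(167))]
196 [(308, np.int64(-9), np.int64(167)), (309, np.int64(-9), np.int64(166)), (310, np.int64(-8), np.int64(168)), (311, np.int64(-8), np.int64(172)), (312, np.int64(-8), np.int64(108)), (313, np.int64(7), np.int64(37)), (314, np.int64(17), np.int64(116)), (315, np.int64(19), np.int64(146)), (316, np.int64(-1
[... 788 characters left out ...]
int64(1), np.int64(159)), (317, np.int64(-10), np.int64(169)), (318, np.int64(-6), np.int64(167)), (319, np.int64(-7), np.int64(166)), (320, np.int64(-9), np.int64(168)), (321, np.int64(-11), np.int64(170)), (322, np.int64(-8), np.int64(173)), (323, np.int64(-5), np.int64(115)), (324, np.int64(-1), np.int64(41)), (325, np.int64(-8), np.int64(136)), (326, np.int64(-9), np.int64(173)), (327, np.int64(-7), np.int64(168)), (328, np.int64(-10), np.int64(166)), (329, np.int64(-7), np.int64(167))]
top cols 215 [303 326] 0.0529
top cols 225 [302 326] 0.0537
top cols 235 [302 326] 0.0535
side grip 189 ((469.3040771484375, 274.462646484375), (19.618122100830078, 29.476896286010742), 80.25591278076172)
```

The scene shows everything else at its starting pixels: red (175,215), pink (275,238), ring (238,317), spanner (358,317), tin (443,290). The grip reads 57.4-58.7 mm, which is 11.5-11.7 mm of depth, close enough to the 11.4 mm reading. The hand is clear of everything, so I'm handing in.

Run:
```python
from plant import r
print(r.get_state()['clock'],r.finish_job())
```

```text
the job is handed in; nothing more can be done
29.2667 None
```

The job is done and handed in at 29.3 s: the channel read about 11.4 mm deep, and the recorder's grip stands at 57.4–58.7 mm, which is 11.5–11.7 mm of depth.

- **Reading:** I held the foot flat across the channel for over a second with about 15 N on the bar. The pin let go of the channel floor 10.6 mm above flat, which gives 11.4 mm; the camera's depth of the floor gave 11.35 mm. I could not read the brass cap exactly because the gripper hid its top, so it only roughly agreed.
- **Gauge:** It is back in its stand with the pin down the hole and the foot flat. Foot and handle heights match those at the start, and it lies about 3° off the stand's length.
- **Recorder:** I aimed for 57 mm. My checks disagreed slightly: about 57.2 mm from the arm's travel, 57.4–58.1 mm from the pointer against the marks, and 58.7 mm from the grip's top. The largest is about 0.3 mm of depth above the reading, inside the 1 mm allowed, so I did not touch it again.
- **Everything else:** In the last scene picture the bystanders and the red and pink look-alikes looked to be where they started. The gripper is open and clear of everything.

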